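Let off the ratchet clamp that holds the black test cylinder

TASK

Two alike blue ratchet clamps stand on the bench. On the one that grips the black test cylinder, swing the pawl off the ratchet wheel by its red peg until it snaps over and stays off, then ease the crank back slowly by its black knob all the way to its home stop, so that the jaw opens. Leave the cylinder standing, leave the pawl off and do not operate the other clamp.

Things in the scene. Friction and masses are not known exactly. Their poses are not given: they have to be found in the camera images.
- clamp_a: The clamp to let off: fixed blue base 12 mm thick, toothed steel wheel (radius 45 mm) with drum and crank, brass pawl, two jaws 46 mm high holding the plain black cylinder. Origin on the upright drum axis at the base's underside; x points from drum to jaws (away from the robot within 12 degrees), y left, z up. Crank hub top at 58 mm, wheel top at 25 mm. The other clamp is alike.
- crank_a (a joint): Crank and drum angle of that clamp, rad: 0 is the home stop (jaw open); starts wound up near 1.5. Winding is counter-clockwise from above; easing back takes the knob clockwise, from the side near the robot round to the left (+y of clamp_a). The pawl bars turning back. Drag (0.12 N m, 2 N at the knob) holds it wherever it is left.
- pawl_a (a joint): Pawl angle of that clamp, rad: 0 in the wheel, 0.6 fully off (stop). A sprung plunger snaps it to either end: let go below 0.3 it springs back in, beyond 0.3 it snaps off and stays. Takes about 3 N at the peg.
- knob_a (a point): Grip point of that clamp's crank knob, an upright black cylinder 18 mm in diameter standing 54 to 100 mm above the bench; this point is on its axis, 85 mm up. The knob is 65 mm from the drum axis, and at crank 0 lies 110 degrees counter-clockwise from clamp_a's x axis. It does not spin on the crank but can turn between the fingers.
- peg_a (a point): Grip point of the pawl's upright red peg, 12 mm in diameter, 25 to 75 mm above the bench; this point is on its axis, 65 mm up. The pawl's upright pivot is at x -12.4 mm, y -62.6 mm of clamp_a, 37 mm away. To throw the pawl off, the peg swings away from the drum, clockwise from above about the pivot: almost straight along -y of clamp_a, 22 mm in all.
- cylinder: The plain black test cylinder, 44 mm in diameter and 91 mm tall, standing loose on clamp_a's base plate between the jaws. Origin at the centre of its underside, z up.
- knob_b (a point): The same knob point of the other clamp, which holds a small steel bush (22 mm in diameter, 34 mm tall). Not to be moved.
- peg_b (a point): The same red peg point of the other clamp. Not to be moved.
Not all that is in view belongs to the job. Leave any turquoise look-alike of the cylinder alone.

How it is judged (in metres and radians):
On the way:
1. the pawl of the clamp with the black cylinder is thrown off (beyond 0.45 rad) while the crank is still wound up (value of joint pawl_a above 0.45 rad and value of joint crank_a above 1.2 rad), for 0.2 s.
At the end, for the whole second after the job is handed in: The crank of the clamp with the black cylinder stands at its home stop (within 0.17 rad), its pawl is off the wheel (beyond 0.45 of 0.6 rad), and the cylinder stands upright (within 0.17 rad) on that clamp's base plate (value of joint crank_a below 0.17 rad and value of joint pawl_a above 0.45 rad and angle between cylinder's own z axis and vertical below 0.17 rad and z of cylinder in the frame of clamp_a between 0.005 and 0.02 m); the robot touches nothing.
It fails at once if the crank flies back faster than 2.5 rad/s (velocity of joint crank_a below -2.5 rad/s).
It fails at once if the other clamp's crank knob is moved by more than 15 mm (distance of knob_b from where it was at the start of the episode above 0.015 m).
It fails at once if the other clamp's pawl is thrown off (its peg moved by more than 11 mm) (distance of peg_b from where it was at the start of the episode above 0.011 m).
It also fails if it takes over 40 s, if anything falls off the work surface, if the arm or the gripper's body presses on something with over 40 N, if the wrist force passes 120 N, or if a joint passes its speed limit or range.

ROBOT

A 6-joint arm with a two-finger parallel gripper is mounted at the origin on a cart in front of the work surface, level with it; the furniture and walls round the work are solid. World frame = base frame: x ahead of the robot, y to its left, z up, the work surface at z = 0. Lengths are in mm, angles in degrees, forces in N, time in s.
With the tool pointing down it reaches from about 350 to 850 mm from the base axis. Payload 8.1 kg.
Tool frame: the origin (TCP) lies midway between the tips of the shut fingers; the grasp point (between the pads) lies 19 mm behind it; z points along the fingers, y is the direction in which the jaws open and shut (so a half turn about z gives the same grasp; the last joint's range is limited). The gripper opens to 85 mm and grips with 20 to 120 N. Pads are 22 mm wide; open, the fingers measure 114 mm over their backs; the gripper's body (76 mm by 85 mm) begins 54 mm behind the grasp point. The pads swing forward as they close: fully open they stand 13 mm farther back than shut.
Start: joints at [-77.258, 7.471, 85.268, -0, 87.261, -4.893], TCP at [181.798, -571.8, 231.292] pointing down, gripper open.
Joint ranges: [-169.43, 169.43], [-51.17, 129.36], [1.28, 143.12], [-76.62, 256.62], [0, 156.53], [-152.29, 152.29]. Speed limits (degrees/s): [136.94, 136.94, 159.86, 180, 180, 180].

INTERFACE

Orientations are given as [roll, pitch, yaw] about the fixed x, y, z axes, in that order (R = Rz(yaw) Ry(pitch) Rx(roll)).
In Python, from bench import telemetry, snapshot, camera_params, job gives the robot as it stands. The module is installed in compiled form; this text tells all that it offers.
- The arm moves only by the shell command python3 -m jog 'ROWS' [FORCE]. ROWS is JSON, a list that holds one entry, the list of rows, each a list of 7 numbers: the shift along the tool's x, y, z in units of 50 mm (1.0 is 50 mm), then the turn, a rotation vector about the tool's x, y, z in units of 2 pi rad (1.0 is 2 pi rad), then the opening, from 0 (shut) to 1 (fully open). In form: [[[dx, dy, dz, rx, ry, rz, claw], ...]]. A call has 1 to 12 rows; each row shifts and turns the commanded pose from where the row before left it, along the tool's axes as they then stand; what a row does not reach is not made up. A row lasts 1/8 s, in which the tool goes at most 62.5 mm and 10.7 degrees, less where a joint would pass 70% of its speed; a pose out of reach is approached as far as the arm can. A call with a number of a shift or a turn outside -1 to 1 is refused whole. A call with a gripper value outside its range is refused whole. The fingers move at their own pace and stop on an object; FORCE is the grip in N (left out, the last holds). Time passes only in rows, so rows that do not move let the fingers close. It gives the time, the measured TCP pose, the force and the opening at its end, in the units of the state.
- telemetry.sense(): the state, without advancing time (a new reading comes with each control period).
- snapshot(name): name is "scene" or "top" or "wrist"; returns (picture, depth): 420x560x3 uint8, red, green, blue; 420x560 float32, mm along the optical axis (not along the pixel's ray), 0 where there is no reading.
- camera_params(name): a dict with "K" (3x3 intrinsics, pixels), "extrinsics" (4x4, takes a point from camera to world coordinates). Camera axes: x right, y down, z forward; pixel columns grow to the right and rows downward; lengths in mm; the calibration is good to about 2 mm. A picture is of the moment at which its call begins: read the wrist's pose just before it. camera_params takes no time and is no camera call; for the wrist camera it gives the pose at the moment of the call.
- job.hand_in(): hands the job in, once; it reports no verdict.
The state is a dict: "time": time; "joint_pos": joint angles; "qd": joint speeds; "joint_efforts": joint torques, N m; "tool_pos": TCP position; "tcp_rot": TCP orientation; "ft_force": force on the tool from outside, world axes, zero at the start; "wrist_torque": the same for the moment, N m; "finger_gap": finger opening in mm.
Only numpy, scipy, OpenCV 4.12 (cv2) and the standard library are available. Lean on these libraries where they do the work, as an engineer would, in place of code of your own. Each camera call takes 0.05 s, during which the arm holds its last target. There are 200 camera calls.

## Working session

There is one attempt and no reset: what is moved stays moved. The work goes in short steps, Python scripts to look and compute and a shell command to move; the robot and the scene stay as the last step left them, time stands still between calls to the robot, and variables do not carry over. Pictures are saved under pics/ and viewed, about 8 in all and at most 12, crops included, and the job is handed in when it is done.

```bash
mkdir -p pics; cat > h.py <<'E'
import numpy as np, cv2
from bench import telemetry, snapshot, camera_params, job
def grab(n):
    cp=camera_params(n); im,d=snapshot(n); return im,d,np.array(cp["K"]),np.array(cp["extrinsics"])
def pts(d,K,E):
    v,u=np.mgrid[:d.shape[0],:d.shape[1]]
    P=np.stack([(u-K[0,2])/K[0,0]*d,(v-K[1,2])/K[1,1]*d,d],-1)
    return P@E[:3,:3].T+E[:3,3]
def save(n,im): cv2.imwrite("pics/"+n,im[:,:,::-1])
E
python3 - <<'E'
from h import *
for n in ["top","scene"]:
    im,d,K,E=grab(n); save(n+"1.png",im); np.savez(n+"1.npz",im=im,d=d,K=K,E=E)
print(telemetry.sense())
E
```

```text
{'time': 0.1, 'joint_pos': array([-7.72554740e+01,  7.51079135e+00,  8.53227641e+01,  9.55793220e-04,
        8.72615172e+01, -4.89442854e+00]), 'qd': array([ 0.03004878, -0.16516477, -0.1014831 , -0.03128248,  0.04283403,
       -0.15257939]), 'joint_efforts': array([ 3.51540157e-04, -5.70952606e+01, -5.01943731e+01, -2.04593116e-04,
        8.14295083e-03,  1.16637264e-05]), 'tool_pos': array([ 181.71565175, -571.30683949,  230.35186349]), 'tcp_rot': array([-1.79905355e+02, -9.06274038e-03,  1.76389006e+01]), 'ft_force': array([-0.60107964, -0.04366563,  0.58186306]), 'wrist_torque': array([-0.01546281, -0.02331708, -0.01985111]), 'finger_gap': 85.35841061472618}
```

View pics/top1.png

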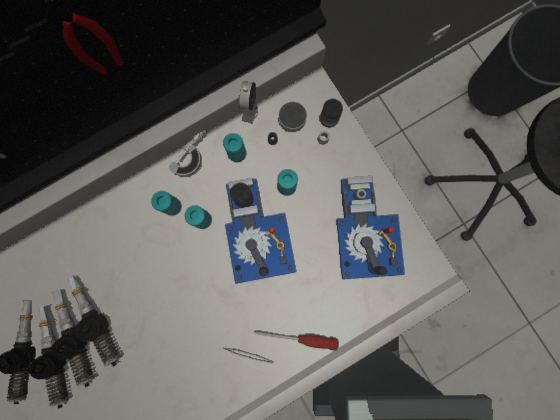

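View pics/scene1.png

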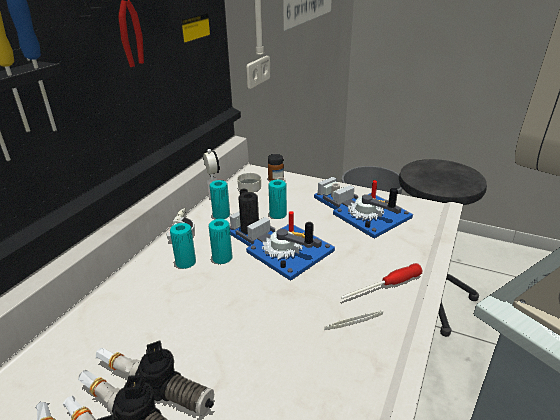

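The top view shows clamp_a on the left, with the black cylinder at px (242,194), red peg at (272,231) and knob at (263,270). Clamp_b with the bush is on the right. Next I'll measure these points.

```bash
cat > m.py <<'E'
from h import *
z=np.load("top1.npz"); im,d,K,E=[z[k] for k in("im","d","K","E")]
P=pts(d,K,E); hsv=cv2.cvtColor(im,cv2.COLOR_RGB2HSV)
def ray(u,v,h):
    r=E[:3,:3]@np.linalg.inv(K)@[u,v,1]; c=E[:3,3]; return c+r*(h-c[2])/r[2]
print("cam",E[:3,3].round())
# pixel grid masks
def top(mask,lo,hi,box,h):
    u0,u1,v0,v1=box; m=mask.copy(); m[:v0]=0;m[v1:]=0;m[:,:u0]=0;m[:,u1:]=0
    m&=(P[...,2]>lo)&(P[...,2]<hi); v,u=np.nonzero(m)
    print(box,len(u),"px",u.mean().round(1),v.mean().round(1),"depth",P[m].mean(0).round(1),"ray",ray(u.mean(),v.mean(),h).round(1))
red=((hsv[...,0]<8)|(hsv[...,0]>172))&(hsv[...,1]>150)&(hsv[...,2]>80)
dark=hsv[...,2]<70
for x in (0,1):
    b=[(220,300,205,285),(330,412,205,285)][x]
    top(red,66,90,b,75); top(dark,93,110,b,100); top(hsv[...,2]<110,52,66,b,58)
top(dark,85,100,(225,260,175,215),91)
blue=(hsv[...,0]>100)&(hsv[...,0]<125)&(hsv[...,1]>150)
for b in[(220,300,175,285),(330,412,175,285)]:
    m=blue.copy();m[:b[2]]=0;m[b[3]:]=0;m[:,:b[0]]=0;m[:,b[1]:]=0
    q=P[m]; q=q[(q[:,2]>5)&(q[:,2]<20)]
    r=cv2.minAreaRect(q[:,:2].astype(np.float32)); print(r, cv2.boxPoints(r).round(),np.median(q[:,2]))
E
python3 m.py
```

```text
cam [456. 302. 937.]
(220, 300, 205, 285) 20 px 271.2 229.2 depth [525.7 322.5  74.7] ray [525.7 322.4  75. ]
(220, 300, 205, 285) 55 px 262.8 271.1 depth [437.2 340.5  99. ] ray [437.2 340.4 100. ]
(220, 300, 205, 285) 232 px 254.8 250.5 depth [481.1 359.7  55.7] ray [480.9 359.5  58. ]
(330, 412, 205, 285) 20 px 390.8 229.2 depth [521.6  65.2  74.6] ray [521.6  65.4  75. ]
(330, 412, 205, 285) 52 px 382.3 270.3 depth [435.   93.6  98.8] ray [435.   93.9 100. ]
(330, 412, 205, 285) 248 px 370.9 250.2 depth [478.  105.7  55.9] ray [477.9 106.2  58. ]
(225, 260, 175, 215) 120 px 240.9 194.4 depth [599.8 385.9  94. ] ray [600.3 386.2  91. ]
((533.8267822265625, 358.93353271484375), (227.29208374023438, 139.37159729003906), 9.753499984741211) [[410. 408.]
 [434. 271.]
 [658. 310.]
 [634. 447.]] 11.492497006740905
((533.5772094726562, 99.59022521972656), (227.28428649902344, 138.6815948486328), 3.1596624851226807) [[416. 163.]
 [424.  24.]
 [651.  37.]
 [643. 175.]] 11.400158161900208
```

```bash
python3 -m jog '[[[0,0,0,0,0,0.0222,0.45],[0.4,-0.7,0,0,0,0,0.45],[0.49,-0.83,0,0,0,0,0.45],[0.49,-0.83,0,0,0,0,0.45],[0.49,-0.83,0,0,0,0,0.45],[0.49,-0.83,0,0,0,0,0.45],[0.49,-0.83,0,0,0,0,0.45],[0.49,-0.83,0,0,0,0,0.45],[0.49,-0.83,0,0,0,0,0.45],[0.49,-0.83,0,0,0,0,0.45],[0.49,-0.83,0,0,0,0,0.45]]]' 20
python3 -m jog '[[[0.49,-0.83,0,0,0,0,0.45],[0.49,-0.83,0,0,0,0,0.45],[0.49,-0.83,0,0,0,0,0.45],[0.49,-0.83,0,0,0,0,0.45],[0.49,-0.83,0,0,0,0,0.45],[0.49,-0.83,0,0,0,0,0.45],[0.3,-0.5,0,0,0,0,0.45],[0,0,0,0,0,0,0.45]]]'
python3 - <<'E'
from h import *
print(telemetry.sense()["joint_pos"].round(1))
im,d,K,E=grab("wrist"); save("w1.png",im); np.savez("w1.npz",im=im,d=d,K=K,E=E)
P=pts(d,K,E); hsv=cv2.cvtColor(im,cv2.COLOR_RGB2HSV)
red=((hsv[...,0]<8)|(hsv[...,0]>172))&(hsv[...,1]>150)&(hsv[...,2]>60)
for n,m,l,h in[("red",red,71,80),("dark",hsv[...,2]<70,96,105)]:
    m=m&(P[...,2]>l)&(P[...,2]<h); v,u=np.nonzero(m)
    if len(u): print(n,len(u),u.mean(),v.mean(),np.median(P[m],0).round(1),P[m].min(0).round(),P[m].max(0).round())
E
```

```text
time: 1.48
tool_pos: [350.6, -127.3, 231.1]
tcp_rot: [180.0, -0.0, 9.6]
ft_force: [0.5, 0.3, -0.1]
finger_gap: 38.5
time: 2.48
tool_pos: [464.1, 170.0, 230.6]
tcp_rot: [-180.0, 0.1, 9.8]
ft_force: [0.5, 0.0, -0.2]
finger_gap: 38.1
[ 14.2  -9.  101.7   0.   87.4  94.4]
red 323 249.26315789473685 114.48297213622291 [525.2 316.5  75. ] [518.  59.  71.] [533. 327.  77.]
dark 412 123.97572815533981 204.0873786407767 [439.3 336.9  99.6] [431.  87.  96.] [446. 347. 102.]
```

View pics/w1.png

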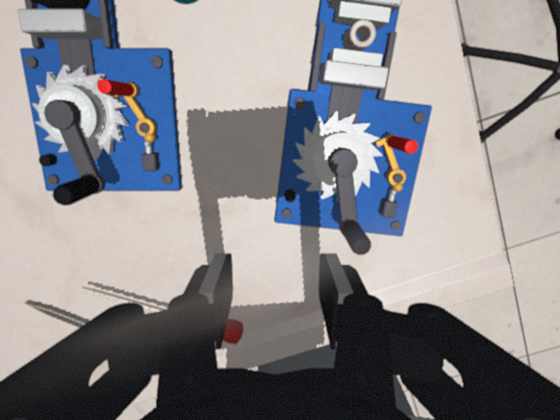

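The wrist view shows clamp_a at left, its peg top at about px (104,87) and knob at (68,192), and clamp_b at right. Speed limits clipped the move short. I'll separate out clamp_a's points.

```bash
cat > w.py <<'E'
from h import *
from sys import argv
def meas(f):
    z=np.load(f); im,d,K,E=[z[k] for k in("im","d","K","E")]
    P=pts(d,K,E); hsv=cv2.cvtColor(im,cv2.COLOR_RGB2HSV)
    red=((hsv[...,0]<8)|(hsv[...,0]>172))&(hsv[...,1]>150)&(hsv[...,2]>60)
    for n,m,l,h in[("red",red,73,80),("dark",hsv[...,2]<70,97.5,105)]:
        m=m&(P[...,2]>l)&(P[...,2]<h)&(P[...,1]>250)&(P[...,0]<560); q=P[m]
        if len(q): print(n,len(q),((q.min(0)+q.max(0))/2).round(1),q.mean(0).round(1),np.ptp(q,0).round(1))
if __name__=="__main__":
    f=argv[1]
    if len(argv)>2:
        im,d,K,E=grab("wrist"); save(f[:-3]+"png",im); np.savez(f,im=im,d=d,K=K,E=E)
    meas(f)
E
python3 w.py w1.npz
```

```text
red 162 [527.4 321.4  74.9] [527.2 321.   74.9] [10.5 10.7  3.5]
dark 289 [438.7 339.2  99.7] [438.6 339.1  99.7] [14.9 15.4  4.3]
```

```bash
python3 -m jog '[[[0.35,-0.56,0,0,0,-0.0003,0.45],[0.35,-0.56,0,0,0,0,0.45],[0.35,-0.56,0,0,0,0,0.45],[0.35,-0.56,0.4,0,0,0,0.45],[0.34,-0.55,0.4,0,0,0,0.45],[0,0,0.5,0,0,0,0.45],[0,0,0.5,0,0,0,0.45],[0,0,0,0,0,0,0.45]]]' 20
python3 w.py w2.npz 1
```

```text
time: 3.52
tool_pos: [524.8, 318.5, 138.6]
tcp_rot: [179.9, 0.3, 9.7]
ft_force: [-1.1, 0.6, 0.8]
finger_gap: 38.4
red 246 [527.9 322.7  75.1] [528.  322.6  75. ] [10.3 11.   4. ]
dark 193 [441.2 337.8  99.5] [441.7 337.9  99.6] [11.4  9.5  4. ]
```

View pics/w2.png

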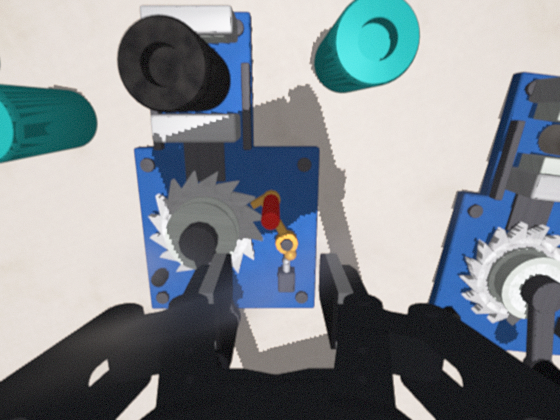

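The peg at px (270,212) sits nearly midway between the fingers. I'll correct about 4 mm, go down and grip.

```bash
python3 -m jog '[[[0.06,-0.06,0,0,0,0,0.45],[0,0,0.35,0,0,0,0.45],[0,0,0.35,0,0,0,0.45],[0,0,0.35,0,0,0,0.45],[0,0,0.35,0,0,0,0.45],[0,0,0.35,0,0,0,0.45],[0,0,0,0,0,0,0.45],[0,0,0,0,0,0,0.05],[0,0,0,0,0,0,0.05],[0,0,0,0,0,0,0.05],[0,0,0,0,0,0,0.05]]]' 25
```

```text
time: 4.95
tool_pos: [529.8, 323.0, 54.7]
tcp_rot: [179.9, -0.1, 9.7]
ft_force: [1.0, -6.5, 1.5]
finger_gap: 10.6
```

Gripped at 10.6 mm. Now I'll swing the peg 23 mm along -y.

```bash
python3 -m jog '[[[0.01,0.06,0,0,0,0,0.05],[0.01,0.06,0,0,0,0,0.05],[0,0.06,0,0,0,0,0.05],[0,0.06,0,0,0,0,0.05],[0,0.06,0,0,0,0,0.05],[-0.01,0.06,0,0,0,0,0.05],[-0.01,0.06,0,0,0,0,0.05],[0,0.04,0,0,0,0,0.05],[0,0,0,0,0,0,0.05]]]'
```

```text
time: 6.08
tool_pos: [533.8, 301.6, 55.0]
tcp_rot: [-180.0, -0.1, 9.7]
ft_force: [2.7, -0.4, 5.9]
finger_gap: 10.9
```

```bash
python3 -m jog '[[[0,0,0,0,0,0,0.4],[0,0,0,0,0,0,0.4],[0,0,0,0,0,0,0.4],[0,0,-0.4,0,0,0,0.4],[0,0,-0.5,0,0,0,0.4],[0,0,-0.5,0,0,0,0.4],[0,0,-0.5,0,0,0,0.4],[-0.3,-0.2,-0.4,0,0,0,0.4],[-0.45,-0.29,0,0,0,0,0.45],[-0.5,-0.29,0,0,0,0,0.45],[-0.5,-0.3,0,0,0,0,0.45],[0,0,0,0,0,0,0.45]]]'
python3 w.py w3.npz 1
```

```text
time: 7.58
tool_pos: [436.3, 340.9, 170.4]
tcp_rot: [-180.0, -0.1, 9.9]
ft_force: [-0.5, 0.8, -0.2]
finger_gap: 38.2
red 256 [531.4 301.4  75.1] [531.4 301.7  75. ] [11.1 11.1  4.1]
dark 439 [438.7 341.1  99.6] [439.  341.   99.9] [14.9 16.4  4.1]
```

View pics/w3.png

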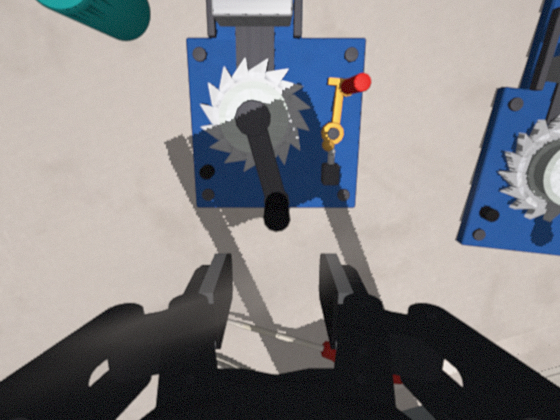

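The pawl is off: the peg moved 21.6 mm and now stands clear of the wheel at px (360,83). The knob at (277,213) is between the fingers. Next I'll get the drum axis from the hub top and descend to grip.

```bash
python3 - <<'E'
from h import *
z=np.load("w3.npz"); K,E,P=z["K"],z["E"],pts(z["d"],z["K"],z["E"])
r=E[:3,:3]@np.linalg.inv(K)@[252,118,1]; c=E[:3,3]; print(c+r*(58-c[2])/r[2])
# white wheel teeth at z~25: circle centre
g=z["im"]; m=(P[...,2]>20)&(P[...,2]<30)&(np.hypot(P[...,0]-495,P[...,1]-368)<60)&(g.min(-1)>40)&(np.ptp(g,axis=-1)<40)
m=cv2.morphologyEx(m.astype(np.uint8),cv2.MORPH_OPEN,np.ones((3,3)))>0
q=P[m][:,:2].astype(np.float32); print(len(q),cv2.minEnclosingCircle(q))
m=(abs(P[...,2]-58)<2.5)&(np.hypot(P[...,0]-495,P[...,1]-368)<25)
q=P[m]; print(len(q),q.max(0))
E
python3 -m jog '[[[0.05,0.01,0.1,0,0,0,0.45],[0,0,0.4,0,0,0,0.45],[0,0,0.4,0,0,0,0.45],[0,0,0.4,0,0,0,0.45],[0,0,0.4,0,0,0,0.45],[0,0,0.4,0,0,0,0.45],[0,0,0,0,0,0,0.45],[0,0,0,0,0,0,0.1],[0,0,0,0,0,0,0.1],[0,0,0,0,0,0,0.1],[0,0,0,0,0,0,0.1]]]' 40
```

```text
[496.85702246 368.52207488  58.        ]
3499 ((496.8888854980469, 368.16473388671875), 43.31257247924805)
1050 [508.99841686 381.17162074  60.40630379]
time: 9.0
tool_pos: [440.5, 340.2, 64.6]
tcp_rot: [-180.0, -0.1, 9.8]
ft_force: [-0.1, 1.0, 1.7]
finger_gap: 16.5
```

```bash
python3 -m jog '[[[-0.023,-0.086,0,0,0,0,0.1],[-0.017,-0.088,0,0,0,0,0.1],[-0.011,-0.089,0,0,0,0,0.1],[-0.005,-0.089,0,0,0,0,0.1],[0.002,-0.089,0,0,0,0,0.1],[0.008,-0.089,0,0,0,0,0.1],[0.014,-0.088,0,0,0,0,0.1],[0.02,-0.087,0,0,0,0,0.1],[0.026,-0.085,0,0,0,0,0.1],[0.032,-0.083,0,0,0,0,0.1],[0.038,-0.081,0,0,0,0,0.1]]]' 40
```

```text
time: 10.38
tool_pos: [435.6, 386.6, 64.1]
tcp_rot: [179.9, 0.1, 9.7]
ft_force: [-3.2, -8.6, 5.9]
finger_gap: 16.7
```

```bash
python3 -m jog '[[[0.043,-0.078,0,0,0,0,0.1],[0.049,-0.075,0,0,0,0,0.1],[0.054,-0.071,0,0,0,0,0.1],[0.059,-0.067,0,0,0,0,0.1],[0.063,-0.063,0,0,0,0,0.1],[0.067,-0.059,0,0,0,0,0.1],[0.071,-0.054,0,0,0,0,0.1],[0.075,-0.049,0,0,0,0,0.1],[0.078,-0.043,0,0,0,0,0.1],[0.081,-0.038,0,0,0,0,0.1],[0.083,-0.032,0,0,0,0,0.1],[0,0,0,0,0,0,0.1]]]' 40
```

```text
time: 11.88
tool_pos: [466.1, 423.7, 63.9]
tcp_rot: [179.9, 0.1, 9.7]
ft_force: [-2.7, -6.2, 4.4]
finger_gap: 16.9
```

```bash
python3 -m jog '[[[0.05,-0.015,0,0,0,0,0.1],[0.04,-0.01,0,0,0,0,0.1],[0,0,0,0,0,0,0.1]]]' 40
```

```text
time: 12.25
tool_pos: [469.7, 425.7, 63.8]
tcp_rot: [179.9, 0.1, 9.7]
ft_force: [-5.0, -6.7, 6.5]
finger_gap: 17.0
```

```bash
python3 -m jog '[[[0,0,0,0,0,0,0.45],[0,0,0,0,0,0,0.45],[0,0,0,0,0,0,0.45],[0,0,-0.4,0,0,0,0.45],[0,0,-0.5,0,0,0,0.45],[0,0,-0.5,0,0,0,0.45],[0,0,-0.5,0,0,0,0.45],[-0.4,0.2,-0.4,0,0,0,0.45],[-0.5,0.5,0,0,0,0,0.45],[-0.5,0.3,0,0,0,0,0.45],[0,0,0,0,0,0,0.45]]]'
python3 w.py w4.npz 1
python3 - <<'E'
from h import *
z=np.load("w4.npz"); P=pts(z["d"],z["K"],z["E"]); hsv=cv2.cvtColor(z["im"],cv2.COLOR_RGB2HSV)
ang=lambda p:np.degrees(np.arctan2(p[1]-368.4,p[0]-496.9))-9.7
m=(hsv[...,2]<70)&(P[...,2]>97.5)&(P[...,2]<104)&(np.hypot(P[...,0]-496.9,P[...,1]-368.4)<85)
q=P[m]; print("knob",q.mean(0),"crank deg",ang(q.mean(0))-110)
m=(hsv[...,2]<70)&(abs(P[...,2]-91)<4)&(P[...,0]>560); q=P[m]
if len(q): print("cyl",q.mean(0),np.ptp(q,0))
E
```

```text
time: 13.62
tool_pos: [409.4, 365.0, 180.4]
tcp_rot: [-180.0, -0.1, 9.7]
ft_force: [0.1, 1.1, 0.2]
finger_gap: 38.6
red 250 [531.3 301.8  75.3] [531.4 302.   75.1] [11.5 10.8  4.5]
dark 544 [464.6 424.6  99.8] [464.7 424.2  99.9] [15.6 16.3  4.4]
knob [464.69278442 424.24417946  99.87266705] crank deg 0.2734942252543533
```

View pics/w4.png

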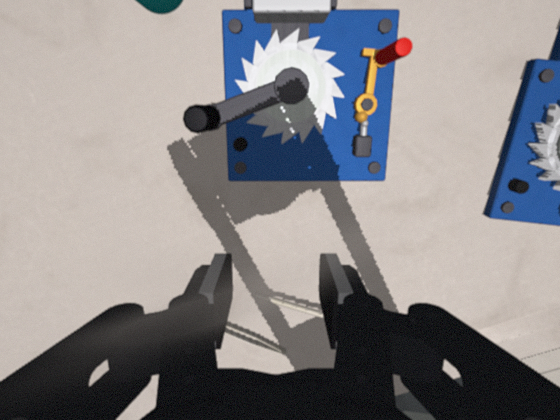

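The crank is at home (about 0.3°) with the knob at px (202,118), and the pawl is still off at (400,47). One last check of the cylinder from the scene and top cameras.

```bash
python3 - <<'E'
from h import *
im,d,K,E=grab("scene"); save("scene2.png",cv2.resize(im[150:300,160:440],None,fx=2.5,fy=2.5))
im,d,K,E=grab("top"); P=pts(d,K,E); hsv=cv2.cvtColor(im,cv2.COLOR_RGB2HSV)
m=(hsv[...,2]<70)&(P[...,2]>80)&(P[...,2]<112)&(abs(P[...,0]-600)<40)&(abs(P[...,1]-386)<40); print(m.sum(),P[m].mean(0) if m.any() else "",P[m][:,2].std())
E
```

```text
342 [601.56967942 386.26061598  99.04584777] 5.2435231318374305
```

View pics/scene2.png

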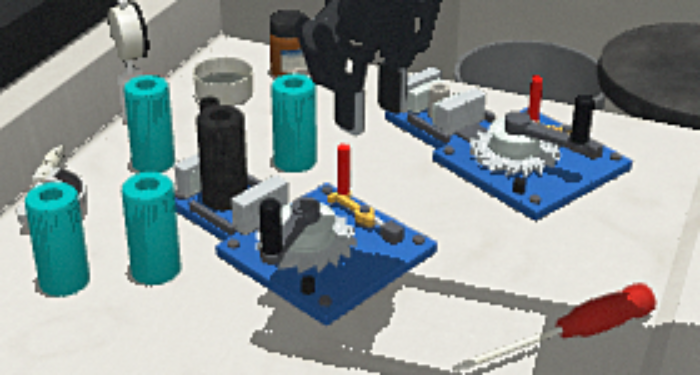

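The cylinder stands upright between the open jaws (px 222,155), clamp_b looks as it did at the start, and the gripper is clear.

```bash
python3 -c "from bench import job; print(job.hand_in())"
```

```text
the job is handed in; nothing more can be done
None
```

The job is done and handed in at about 14 s of the 40 s; no verdict is reported. I gripped clamp_a's red peg and swung it about 22 mm along -y until the pawl snapped off. I then took the black knob round clockwise at about 0.56 rad/s to its home stop, let go and lifted clear.

**Last checks:**
- **Crank:** it measured about 0.3° from home.
- **Pawl:** the peg was still off, about 21 mm from where it started.
- **Cylinder:** it stands upright between the jaws. Its top is at (602, 386), against (600, 386) before the move.
- **Height reading:** the pixels taken as the cylinder's top averaged 99 mm high. About 103 mm is expected on the 12 mm base; I put the gap down to side pixels in the mask.
- **Clamp_b:** it looked unchanged in the last picture, but I did not measure it again.
- **Contact:** the wrist force was near zero and the gripper was clear of everything.

No check failed. The first long move stopped short because of the speed limits, and I corrected it from the wrist camera.

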